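Raise the counterweighted hold-down arm and push the collage panel home

TASK

Push the orange-ended hold-down arm of the collage press up past its balance point so that its counterweight keeps it fully raised by itself. Only then push the collage panel straight back over the press bed until its far edge sits flush against the metal fence, ready for the next pressing. Push only: keep the panel flat on the bed, do not lift it, and leave the glue tub, tape roll, cup and brush where they are.

Things in the scene. Friction and masses are not known exactly. Their poses are not given: they have to be found in the camera images.
- press: Fixed collage press, yawed up to 0.3 rad. Origin at table height; x away from the robot. Plywood bed x -130..130, y -110..200 mm, top at z 20. Aluminium fence x 100..120, y -110..90, top z 56. Blue hinge cheeks x -59..-53 and 13..19, y 90..140, top z 105, and a blue hood over the counterweight, x -59..19, y 112..199, top z 170.
- press_arm (a joint): Hold-down arm's angle, rad. 0: level, along the bed's -y from the hinge, on its lower stop; grows as the free end rises; 1.45: upper stop, nearly upright. Let go below about 0.8 it falls back, above about 0.9 it swings on up by itself. Lifting takes 0.5 to 2 N at the grip. Tube 18 mm in diameter, 270 mm long from the hinge; a steel counterweight behind the hinge.
- press_grip (a point): Middle of the orange sleeve at the arm's free end, on the tube's axis, 235 mm from the hinge; turns with the arm. Sleeve 22 mm in diameter, 70 mm long (200 to 270 mm from the hinge). When down, its axis is 85 mm above the table, level; its outer 50 mm stick out past the bed's edge with free space under them. Its -y runs from hinge to free end.
- press_hinge (a point): Point on the hinge axis at (-20, 110, 85) mm in the press frame; the axis runs along the press's x. A presser foot 30 mm wide hangs under the arm 50 to 180 mm from the hinge, its underside 47 mm under the tube's axis, 2 mm above the panel when down.
- fence_face (a point): Point on the fence's face that looks towards the robot, 30 mm above the table, at (100, -20, 30) mm in the press frame. Axes as the press.
- panel: Loose collage panel: board with a blue, navy, grey and cream mosaic on top, 120 mm (x) by 160 mm (y), 16 mm thick, 0.25 kg, flat on the bed under the arm; sliding it takes 1 to 5 N. Origin: centre of its underside. Starts 50 to 95 mm short of the fence, turned by up to 0.08 rad; flush to the fence its origin is at x = 40 mm in the press frame.
- glue_tub: White lidded glue tub, 84 mm in diameter, 85 mm tall; bystander. Origin: centre of its underside.
- tape_roll: Tan tape roll lying flat, 84 mm outside diameter, 25 mm tall; bystander. Origin: centre of its underside.
- brush_cup: Blue ceramic cup, 72 mm in diameter, 85 mm tall; bystander. Origin: centre of its underside.
- paste_brush: Paste brush lying on the table beyond the press; bystander. Origin: under its middle, x along its length.

How it is judged:
By the outcome, as a careful person would: the job done as asked, in the order asked, and still so for the second after the job is handed in, with the robot touching nothing.
It also fails if it takes over 51 s, if anything falls off the work surface, if the arm or the gripper's body presses on something with over 40 N, if the wrist force passes 120 N, or if a joint passes its speed limit or range.

ROBOT

A 6-joint arm with a two-finger parallel gripper is mounted at the origin on the work surface. World frame = base frame: x ahead of the robot, y to its left, z up, the work surface at z = 0. Lengths are in m, angles in degrees, forces in N, time in s.
With the tool pointing down it reaches from about 0.325 to 0.9 m from the base axis. Payload 3.5 kg.
Tool frame: the origin (TCP) lies at the very end of the fingers, on their centre line; the grasp point (between the pads) lies 19 mm behind it; z points along the fingers, y is the line along which they close (so a half turn about z gives the same grasp; the last joint's range is limited). The gripper opens to 85 mm and grips with 20 to 120 N. Pads are 22 mm wide; open, the fingers measure 114 mm over their backs; the gripper's body (76 mm by 85 mm) begins 54 mm behind the grasp point. The pads swing forward as they close: fully open they stand 13 mm farther back than shut.
Start: joints at [-5.924, 15.837, -1.513, 72.651, 0, 84.076], TCP at [0.625, -0, 0.231] pointing down, gripper open.
Joint ranges: [-178.77, 178.77], [-48.84, 107.48], [-61.69, 71.31], [-111.58, 123.2], [-90, 87.43], [-180, 180]. Speed limits (degrees/s): [147.25, 147.25, 180, 180, 180, 180].

INTERFACE

Orientations are given as a 3x3 rotation matrix whose columns are the frame's x, y, z axes.
In Python, from bench import robot gives the robot as it stands. Calls block until the motion is done:
- robot.goto(position, orientation): joint-space move of the TCP to a pose.
- robot.movel(position, frame=None, rate=0.15): straight line of the TCP; frame=None keeps the orientation; rate is the mean speed in m/s.
- robot.movej(angles): joint-space move.
- robot.move_gripper(opening, force=None): finger opening in m; force is the grip in N (None keeps the last); returns when the fingers have stopped.
- robot.pause(seconds).
- robot.inverse_kinematics(position, orientation): joint angles nearest the present ones, or None.
- robot.read_camera(name): name is "scene" or "side" or "wrist"; returns a dict with "frame" (480x640x3 uint8, red, green, blue), "vertical_fov" (degrees; the focal length in pixels is half the picture's height over the tangent of half this angle, whatever the lens; pixels are square), "cx", "cy" (the principal point, pixels), "view" (4x4, takes a point from world to camera coordinates); the wrist camera has in their place "T_tool_cam" (4x4, takes a point from camera to tool coordinates, whose origin is the TCP and whose axes are the flange's). Camera axes: x right, y down, z forward; pixel columns grow to the right and rows downward; lengths in m; the calibration is good to about 2 mm. A picture is of the moment at which its call begins: read the wrist's pose just before it. There is no depth.
A pose or a line that the arm cannot do raises robot.MotionError and nothing moves.
- robot.job_done(): hands the job in; it is judged then, once.
Trained networks look in the newest picture that a camera, given by its name, has taken for a name from the list of things; names that differ only in an ending like _2 or _b are one class to them, and where a whole thing is asked for, a point or a joint stands for the part that bears it (a point fixed in the world has none). Each returns a list of dicts, best first, with "score" (0 to 1); they miss things now and then, are a little off and sometimes report something else, mostly with a low value. They report only what shows in the picture. A call takes as long as a camera call.
- robot.recognise(camera, thing): "centre" ([x, y, z] in m, in world coordinates, good to about 4 mm: the middle of the surface that is visible of it).
- robot.pinpoint(camera, thing): "centre" ([x, y, z] in m, in world coordinates, good to about 4 mm: a listed point, or the origin of a listed thing).
Readings, each from a call of its own:
- robot.read_clock(): time.
- robot.read_joint_pos(): joint angles.
- robot.read_qvel(): joint speeds.
- robot.read_joint_efforts(): joint torques, N m.
- robot.read_tool_pos(): TCP position.
- robot.read_ee_rot(): TCP orientation.
- robot.read_force(): force on the tool from outside, world axes, zero at the start.
- robot.read_wrist_torque(): the same for the moment, N m.
- robot.read_width(): finger opening in m.
- robot.read_grip_force(): force on a finger pad.
Only numpy, scipy, OpenCV 4.12 (cv2) and the standard library are available. Lean on these libraries where they do the work, as an engineer would, in place of code of your own. Each camera call takes 0.05 s, during which the arm holds its last target. There are 200 camera calls.

## Working session

There is one attempt and no reset: what is moved stays moved. The work goes in short steps, each a Python script; the robot and the scene stay as the last script left them, time stands still between calls to the robot, and variables do not carry over. Pictures are saved under pics/ and viewed, at most 14 in all, crops included, and the job is handed in when it is done.

```bash
mkdir -p pics; ls; python3 - <<'E'
from bench import robot
import cv2, numpy as np
ims=[]
for c in ["scene","side"]:
    r=robot.read_camera(c); ims.append(r["frame"])
    cv2.imwrite(f"pics/{c}0.png",r["frame"][:,:,::-1])
    for t in ["press","press_grip","press_hinge","fence_face","panel","glue_tub","tape_roll","brush_cup","paste_brush"]:
        print(c,t,[(np.round(d["centre"],4).tolist(),round(d["score"],2)) for d in robot.pinpoint(c,t)[:2]])
print(robot.read_clock())
E
```

```text
bench.py
pics
scene press [([0.5516, -0.0066, -0.0012], 0.91)]
scene press_grip [([0.5375, -0.1324, 0.0859], 0.66)]
scene press_hinge [([0.525, 0.1019, 0.0858], 0.87)]
scene fence_face [([0.6465, -0.0256, 0.0303], 0.66)]
scene panel [([0.5244, -0.0194, 0.0198], 0.9)]
scene glue_tub [([0.385, 0.3948, -0.0024], 0.81)]
scene tape_roll [([0.6657, -0.3395, 0.0028], 0.61)]
scene brush_cup [([0.6581, 0.3678, -0.0001], 0.67)]
scene paste_brush [([0.8134, -0.0513, 0.001], 0.71)]
side press [([0.5521, -0.0054, -0.0013], 0.79)]
side press_grip [([0.5361, -0.1348, 0.0857], 0.88), ([0.6476, -0.0166, 0.03], 0.52)]
side press_hinge [([0.5206, 0.1038, 0.0864], 0.67)]
side fence_face [([0.6503, -0.0183, 0.0288], 0.58), ([0.3867, 0.4032, 0.0007], 0.34)]
side panel [([0.5402, -0.137, 0.088], 0.61), ([0.5234, -0.0243, 0.0172], 0.58)]
side glue_tub [([0.3865, 0.4051, 0.0009], 0.72)]
side tape_roll [([0.6645, -0.3406, -0.003], 0.72), ([0.6572, 0.3691, 0.0019], 0.33)]
side brush_cup [([0.6559, 0.3708, -0.0003], 0.56)]
side paste_brush [([0.8125, -0.049, -0.0028], 0.9)]
1.0
```

View pics/scene0.png

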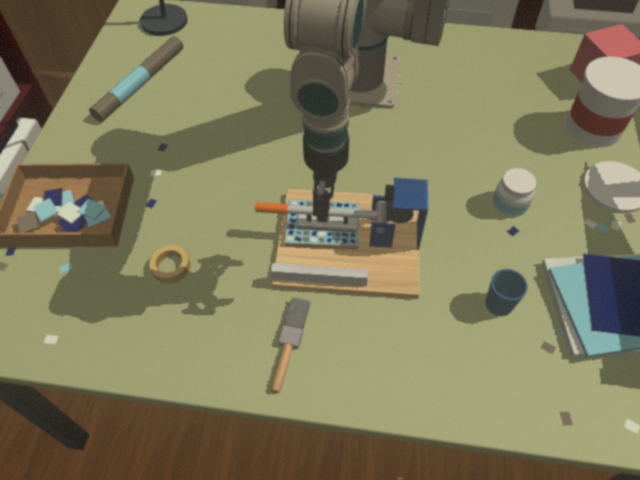

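View pics/side0.png

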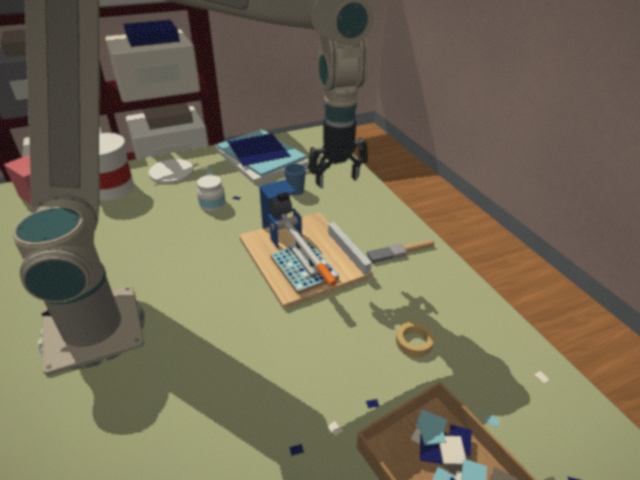

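The scene view shows the press at (350,240), its orange sleeve at (272,208), and the fence at (320,272). The tub, cup, tape and brush are well clear, and the network positions agree with this. Next I'll fit the press pose and check it with an overlay.

```bash
cat > h.py <<'E'
from bench import robot
import cv2, numpy as np
L={"press":(0,0),"press_grip":(-.020,-.125),"press_hinge":(-.020,.110),"fence_face":(.100,-.020)}
def fit(obs):
    A=np.array([L[k] for k,_ in obs]);B=np.array([p[:2] for _,p in obs])
    a=A-A.mean(0);b=B-B.mean(0)
    th=np.arctan2((a[:,0]*b[:,1]-a[:,1]*b[:,0]).sum(),(a*b).sum())
    c,s=np.cos(th),np.sin(th);R=np.array([[c,-s],[s,c]])
    return B.mean(0)-R@A.mean(0),th
def R3(th):
    c,s=np.cos(th),np.sin(th);return np.array([[c,-s,0],[s,c,0],[0,0,1]])
def proj(r,P):
    P=np.asarray(P)@r["view"][:3,:3].T+r["view"][:3,3]
    f=240/np.tan(np.radians(r["vertical_fov"]/2))
    return np.c_[f*P[:,0]/P[:,2]+r["cx"],f*P[:,1]/P[:,2]+r["cy"]]
E
python3 - <<'E'
from h import *
obs=[]
for c in ["scene","side"]:
  for _ in range(2):
    r=robot.read_camera(c)
    for t in L:
        d=robot.pinpoint(c,t)
        if d: obs.append((t,d[0]["centre"]))
o,th=fit(obs);print(o,th)
for t,p in obs: print(t,np.round(((p-np.r_[o,0])@R3(th))[:2]*1000,1))
ims=[]
for c,(x,y) in [("scene",(345,235)),("side",(310,255))]:
    r=robot.read_camera(c);im=r["frame"][:,:,::-1].copy()
    im=cv2.resize(im,None,fx=4,fy=4,interpolation=cv2.INTER_CUBIC)
    for z,pts in [(.02,[(-.13,-.11),(.13,-.11),(.13,.2),(-.13,.2)]),(.056,[(.1,-.11),(.12,-.11),(.12,.09),(.1,.09)]),(.085,[(-.02,.11),(-.02,-.16)])]:
        q=proj(r,[R3(th)@[a,b,z]+np.r_[o,0] for a,b in pts])*4+2
        cv2.polylines(im,[q.astype(np.int32)],True,(0,0,255),1)
    ims.append(im[4*y-280:4*y+280,4*x-380:4*x+380][:, ::1])
cv2.imwrite("pics/ov.png",cv2.resize(np.vstack(ims),(760//2*1,560)) if 0 else ims[0]); cv2.imwrite("pics/ov2.png",ims[1])
print(np.round(robot.read_ee_rot(),3).tolist(),robot.read_clock())
def Rt(al,th,s):  # tool z forward & down al
    d=np.array([np.cos(al),0,-np.sin(al)]);y=np.array([0,s,0.]);return R3(th)@np.c_[np.cross(y,d),y,d]
for al in (25,35,45):
  for s in (1,-1):
    R=Rt(np.radians(al),th,s)
    print(al,s,[robot.inverse_kinematics(list(R3(th)@p+np.r_[o,0]),R) is not None for p in np.array([[-.015,-.14,.039],[-.1,-.14,.1],[-.015,0.01,.3]])])
E
```

```text
[ 0.54929161 -0.00764822] 0.07838584414454237
press [-0.5 -1.4]
press_grip [ -20.5 -126.3]
press_hinge [-17.  110.6]
fence_face [ 95.8 -22.8]
press [ 2.1 -2.3]
press_grip [ -18.7 -126. ]
press_hinge [-18.3 111.4]
fence_face [ 99.4 -23.3]
press_grip [ -19.6 -126.4]
press_hinge [-20.9 112.2]
fence_face [ 99.5 -15.4]
press [-0.4  2.1]
press_grip [ -20.1 -128.1]
press_hinge [-20.9 111.4]
fence_face [100.2 -15.7]
[[0.0, 1.0, 0.0], [1.0, -0.0, 0.0], [0.0, 0.0, -1.0]] 2.1
25 1 [False, False, True]
25 -1 [False, False, True]
35 1 [False, False, True]
35 -1 [False, False, True]
45 1 [True, True, True]
45 -1 [True, True, True]
```

View pics/ov.png

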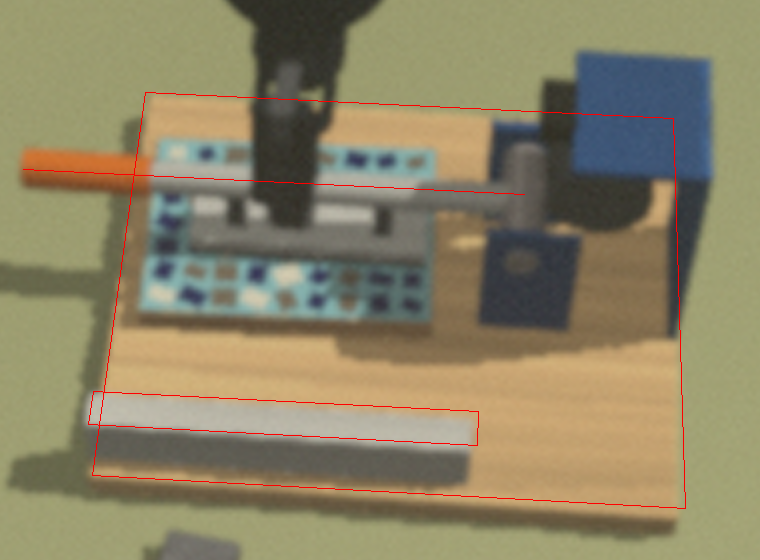

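View pics/ov2.png

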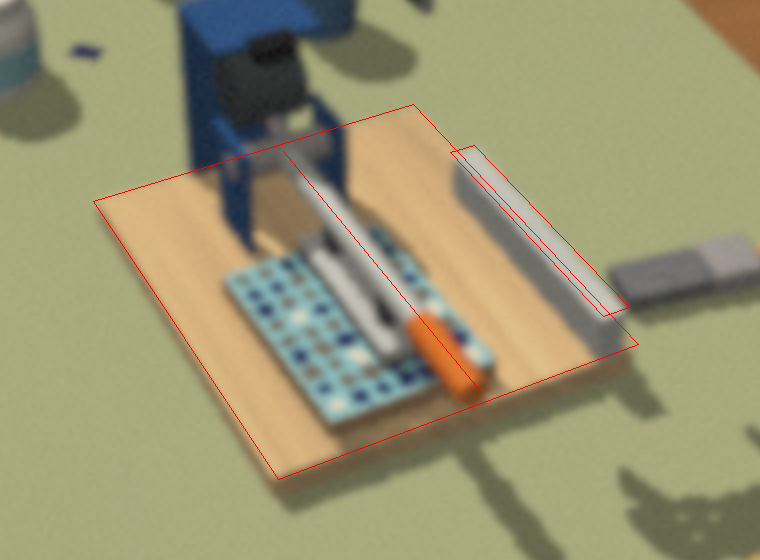

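The overlay fits to about 3 mm: yaw 0.078, with the drawn outline about 2 mm too far in +y. The arm is down and the panel lies about 65 mm short of the fence. Next I'll lift the arm with shut fingers at a 45° tilt, passing under the sleeve.

```bash
cat >> h.py <<'E'
O=np.array([.5493,-.0095,0]);TH=.078
W=lambda x,y,z: list(R3(TH)@[x,y,z]+O)
def Rt(al,s):
    d=np.array([np.cos(al),0,-np.sin(al)]);y=np.array([0,s,0.]);return R3(TH)@np.c_[np.cross(y,d),y,d]
E
python3 - <<'E'
from h import *
q0=np.array(robot.read_joint_pos())
al=np.pi/4
def tcp(ph,off,r=.25):
    a=np.array([-np.cos(ph),np.sin(ph)]);u=np.array([np.sin(ph),np.cos(ph)])
    p=np.array([.11,.085])+r*a-off*u
    return W(-.02+.016,p[0],p[1]-.016)
s=min((1,-1),key=lambda s:np.abs(np.array(robot.inverse_kinematics(W(-.1,-.14,.2),Rt(al,s)))-q0).max())
R=Rt(al,s);print("s",s,robot.inverse_kinematics(W(-.1,-.14,.2),R))
robot.move_gripper(0.0)
robot.goto(W(-.1,-.14,.2),R)
p0=np.array(tcp(0,.043)); d=R[:,2]
robot.movel(list(p0-.12*d),R); robot.movel(list(p0),R)
print("under",robot.read_clock(),np.round(robot.read_tool_pos(),3),np.round(robot.read_force(),1))
for ph in np.arange(0,1.16,.115):
    robot.movel(tcp(ph,.031-.004*ph),R,rate=.12)
    f=np.array(robot.read_force());print(round(ph,2),np.round(f,1))
    if np.linalg.norm(f)>20: print("stop");break
robot.pause(.5)
r=robot.read_camera("side");cv2.imwrite("pics/lift.png",r["frame"][100:340,160:480,::-1].repeat(2,0).repeat(2,1))
print([ (np.round((np.array(x["centre"])-O)@R3(TH),3),x["score"]) for x in robot.pinpoint("side","press_grip")],robot.read_clock())
E
```

```text
s -1 [-46.1932905  -18.03926449 -51.57368529  24.09541494  33.15414229
 139.2137315 ]
under 5.5167 [ 0.556 -0.15   0.027] [-0.   0.1  0.5]
0.0 [ 0.2 -0.6 -1.1]
0.12 [-2.6 -1.4 -0.4]
0.23 [-6.6 -1.1 -0.4]
0.34 [-8.3 -3.1 -0.2]
0.46 [-11.1  -3.3  -0.6]
0.58 [-11.   -3.4   1.6]
0.69 [-11.8  -4.1   2.5]
0.8 [-7.3 -1.1  0.6]
0.92 [-9.  -1.8  1.6]
1.04 [-8.3 -1.2  2.3]
1.15 [-5.5  0.9  0.8]
[(array([-0.019,  0.016,  0.301]), 0.86)] 10.2833
```

View pics/lift.png

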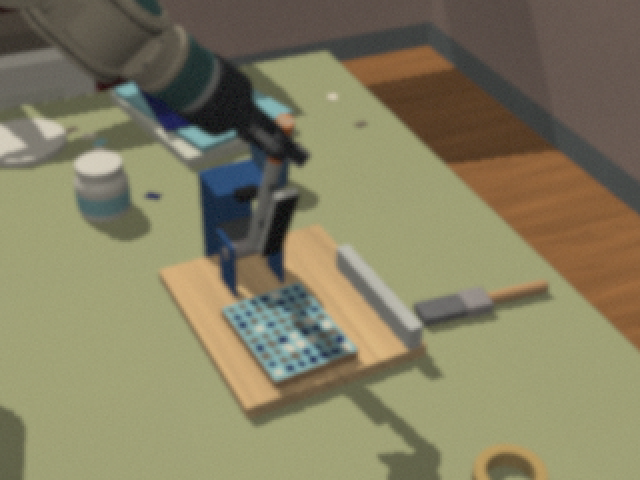

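The arm is held at about 1.16 rad (sleeve at (285,122) in the crop), past its balance point. I'll move off sideways, let it swing up, and check.

```bash
python3 - <<'E'
from h import *
p=np.array(robot.read_tool_pos());R=robot.read_ee_rot()
A=R3(TH)
robot.movel(list(p+A@[0,-.06,-.01]),R)
robot.movel(list(p+A@[-.14,-.07,.02]),R,rate=.25)
V=Rt(np.pi/2,-1)
robot.goto(W(-.105,-.035,.2),V)
robot.move_gripper(.085)
for c in ("side","scene"):
    r=robot.read_camera(c)
    for t in ("press_grip","panel"): print(c,t,[(np.round((np.array(x["centre"])-O)@A,3),x["score"]) for x in robot.pinpoint(c,t)])
    x,y=(310,235) if c=="side" else (345,225)
    cv2.imwrite(f"pics/up_{c}.png",cv2.resize(r["frame"][y-100:y+100,x-130:x+130,::-1],None,fx=3,fy=3))
print(robot.read_clock(),np.round(robot.read_joint_pos()),np.round(robot.read_force(),1))
E
```

```text
side press_grip [(array([-0.016,  0.08 ,  0.322]), 0.64)]
side panel []
scene press_grip [(array([-0.015,  0.081,  0.317]), 0.65), (array([-0.128,  0.417, -0.004]), 0.31)]
scene panel [(array([-0.026, -0.012,  0.02 ]), 0.7)]
13.35 [-15.  -1. -25.  66.  -0. 161.] [-0.4 -0.6  0. ]
```

View pics/up_side.png

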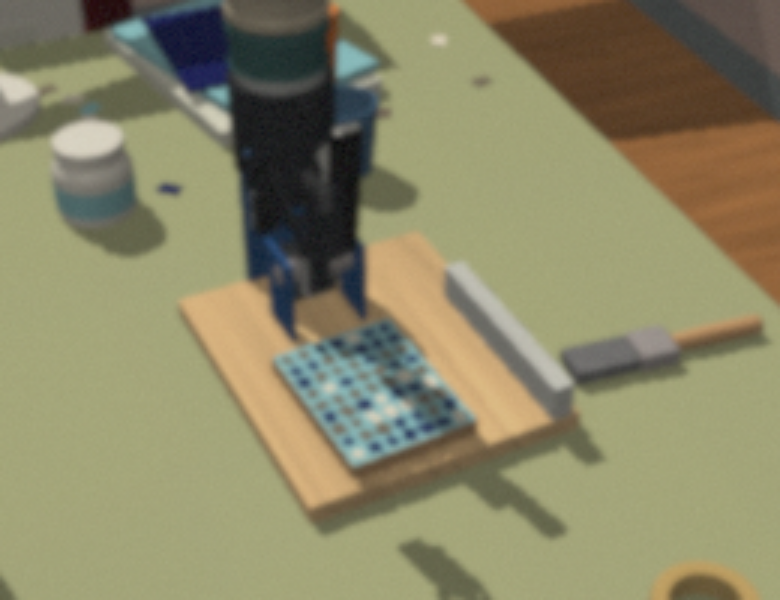

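View pics/up_scene.png

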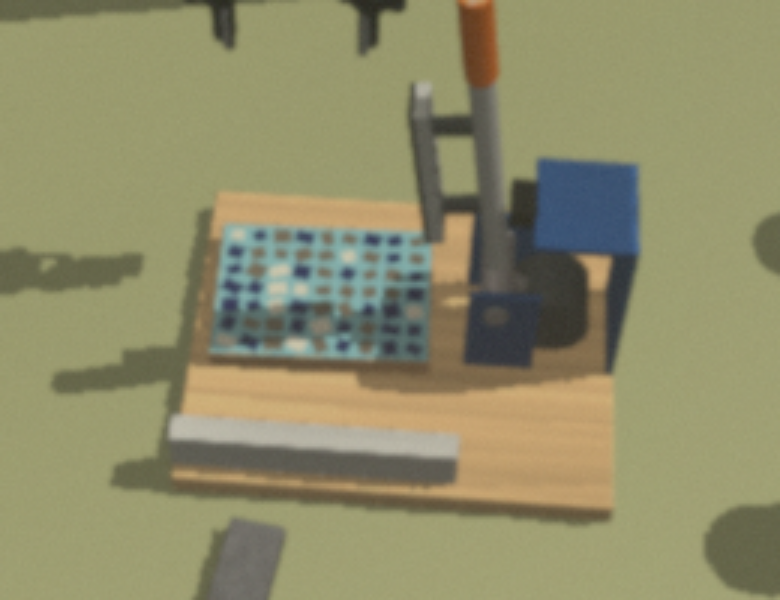

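The arm now stands fully raised with nothing touching it: the sleeve is at y 80, z 320 in the press frame, about 1.45 rad. The panel's near edge is at x of about -86. I'll do a guarded descent with open fingers, then push.

```bash
python3 - <<'E'
from h import *
A=R3(TH);V=np.array(robot.read_ee_rot());Y=-.025
F=lambda: A.T@np.array(robot.read_force())
robot.movel(W(-.113,Y,.036),V,rate=.2)
z=.036;f0=F()
while z>.004:
    z-=.002;robot.movel(W(-.113,Y,z),V,rate=.04)
    if (F()-f0)[2]>2: break
print("touch z",z,F()-f0)
z+=.004;robot.movel(W(-.113,Y,z),V)
robot.pause(.1);f0=F();x=-.113
robot.movel(W(-.10,Y,z),V,rate=.05)
x=-.10
while x<-.02:
    x+=.004 if x<-.04 else .001
    robot.movel(W(x,Y,z),V,rate=.05)
    f=F()-f0
    if x>-.05 or abs(x+.08)<.01: print(round(x,3),np.round(f,1))
    if f[0]<-(14 if x>-.045 else 25): break
print("end",x,np.round(robot.read_tool_pos(),3),robot.read_clock())
robot.pause(.3);print(np.round(F()-f0,1))
robot.movel(W(x-.03,Y,z),V);robot.movel(W(x-.08,Y,.1),V,rate=.2)
robot.movel(W(-.18,Y-.04,.25),V,rate=.25)
for c in ("side","scene"):
    r=robot.read_camera(c)
    for t in ("press_grip","panel"): print(c,t,[(np.round((np.array(q["centre"])-O)@A,3),q["score"]) for q in robot.pinpoint(c,t)])
    a,b=(310,235) if c=="side" else (345,225)
    cv2.imwrite(f"pics/end_{c}.png",cv2.resize(r["frame"][b-100:b+100,a-130:a+130,::-1],None,fx=3,fy=3))
print(robot.read_clock(),np.round(robot.read_force(),1))
E
```

```text
touch z 0.005999999999999979 [-3.43555452  1.03722418  9.32986523]
-0.088 [0.  0.2 0.7]
-0.084 [0.2 0.4 0.3]
-0.08 [-0.  -0.4  0.9]
-0.076 [ 1.1 -0.8  0.7]
-0.072 [-0.4  0.5  0.1]
-0.048 [ 0.5 -0.7  1.2]
-0.044 [-0.7  0.2  0.8]
-0.04 [-0.1 -1.2  0.4]
-0.039 [-1.8 -1.5  1.3]
-0.038 [-1.3  0.5  0.7]
-0.037 [-0.3 -0.3  0.3]
-0.036 [ 0.8 -1.6 -0.3]
-0.035 [-0.5 -0.1 -0.4]
-0.034 [-1.  -0.1  0. ]
-0.033 [-0.  -0.1  0.3]
-0.032 [-0.4 -0.2  0.9]
-0.031 [-2.   0.7  0.7]
-0.03 [-4.4  0.8  3.1]
-0.029 [-6.1 -0.9  5.6]
-0.028 [-8.2 -0.9  8.5]
-0.027 [-9.2 -0.7  9.6]
-0.026 [-11.1  -1.4  10.2]
-0.025 [-12.8  -1.8  11.6]
-0.024 [-14.3  -2.1  13.5]
end -0.023999999999999938 [ 0.521 -0.037  0.009] 26.5833
[-14.5  -1.4  13.3]
side press_grip [(array([-0.015,  0.085,  0.319]), 0.86)]
side panel [(array([ 0.039, -0.018,  0.017]), 0.76)]
scene press_grip [(array([-0.015,  0.082,  0.318]), 0.89), (array([ 0.258, -0.06 , -0.001]), 0.19)]
scene panel [(array([ 0.042, -0.015,  0.018]), 0.94), (array([ 0.093, -0.336,  0.002]), 0.72)]
29.0417 [-0.4  0.3  0.2]
```

View pics/end_scene.png

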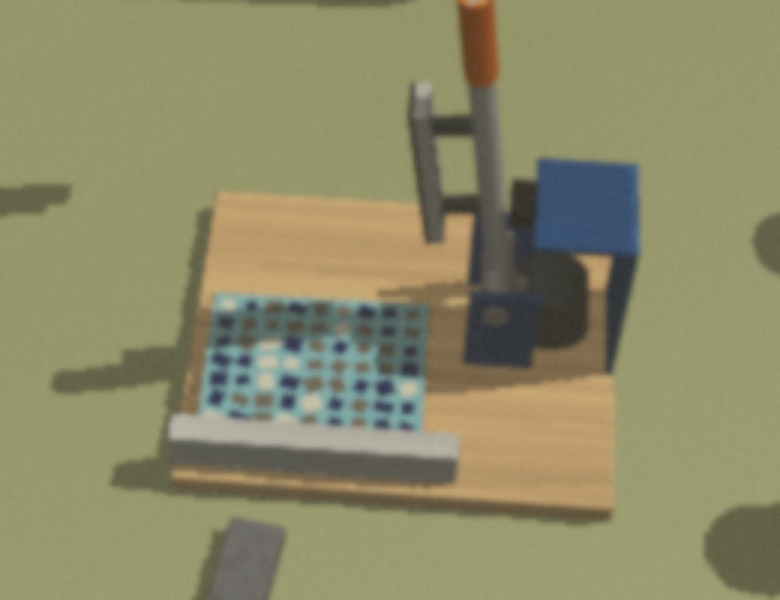

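View pics/end_side.png

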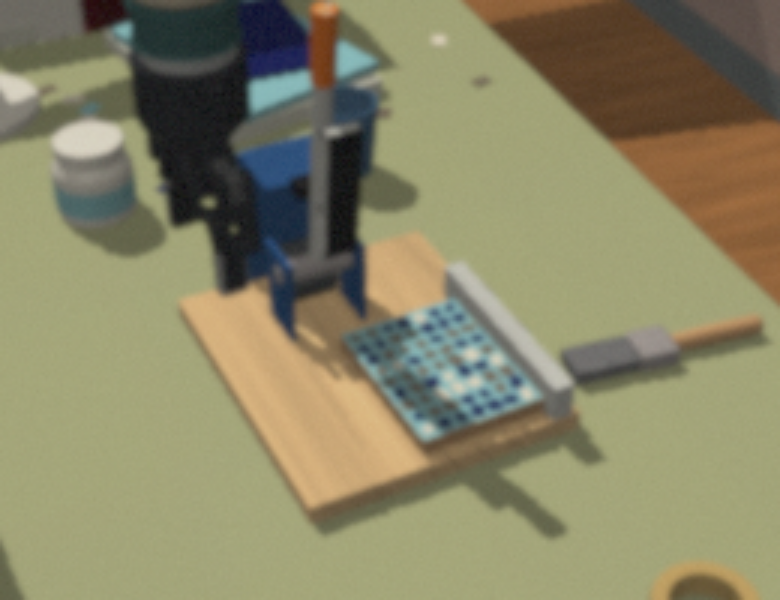

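```bash
python3 - <<'E'
from h import *
R=np.array(robot.read_ee_rot());p=np.array(robot.read_tool_pos())
r=robot.read_camera("wrist");T=np.array(r["T_tool_cam"]);print(np.round(T,3).tolist(),r["vertical_fov"])
def px(p,R,P):
    M=np.eye(4);M[:3,:3]=R;M[:3,3]=p
    r["view"]=np.linalg.inv(M@T);return proj(r,P)
pts=[W(.1,-.095,.036),W(.1,.065,.036),W(.1,-.095,.056),W(.1,.065,.056),W(-.02,-.095,.036),W(-.02,.065,.036)]
for q in [p,W(-.10,-.05,.25),W(-.04,-.07,.22),W(0,-.08,.2)]: print(np.round(q,3),np.round(px(np.array(q),R,pts)).tolist())
E
```

```text
[[-0.001, -0.946, -0.325, 0.084], [1.0, -0.001, -0.001, 0.001], [0.001, -0.325, 0.946, -0.143], [0.0, 0.0, 0.0, 1.0]] 62.72731915994231
[ 0.375 -0.088  0.249] [[357.0, -195.0], [125.0, -194.0], [360.0, -217.0], [111.0, -217.0], [352.0, 4.0], [149.0, 4.0]]
[ 0.454 -0.067  0.25 ] [[372.0, -55.0], [162.0, -55.0], [376.0, -66.0], [151.0, -66.0], [365.0, 111.0], [179.0, 111.0]]
[ 0.515 -0.082  0.22 ] [[347.0, 26.0], [130.0, 26.0], [349.0, 20.0], [117.0, 21.0], [343.0, 187.0], [152.0, 187.0]]
[ 0.556 -0.089  0.2  ] [[334.0, 83.0], [112.0, 83.0], [335.0, 81.0], [98.0, 81.0], [331.0, 240.0], [137.0, 240.0]]
```

```bash
python3 - <<'E'
from h import *
V=np.array(robot.read_ee_rot())
robot.movel(W(0,-.08,.2),V,rate=.2);robot.pause(.2)
print(np.round(robot.read_tool_pos(),4).tolist())
r=robot.read_camera("wrist");cv2.imwrite("pics/w.png",r["frame"][:,:,::-1])
cv2.imwrite("pics/wv.png",cv2.resize(r["frame"][40:260,80:370,::-1],None,fx=2.7,fy=2.7));print(robot.read_clock())
E
```

```text
[0.5549, -0.0893, 0.2006]
30.425
```

View pics/wv.png

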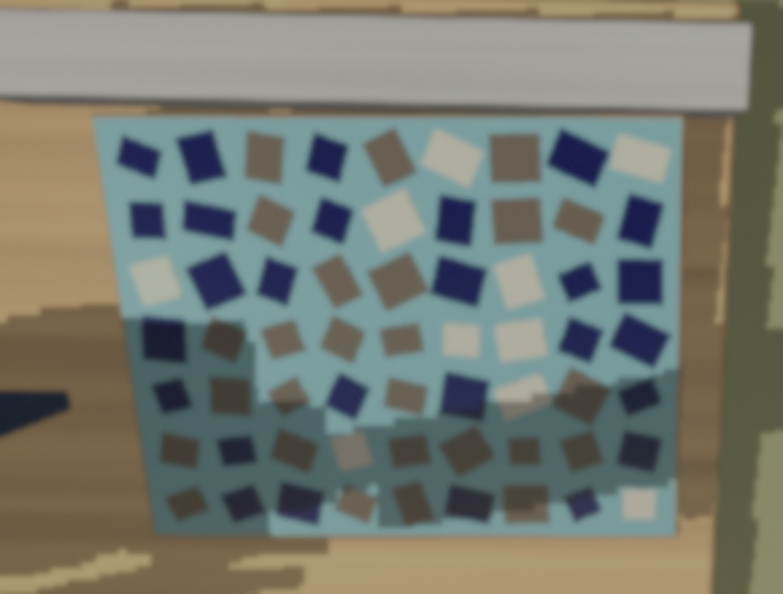

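In this wrist view the panel's far edge runs level at row 117, while the fence edge goes from (0,98) to (748,110). That leaves a wedge of about 2–3 mm at the +y corner, so the fence yaw is really about 0.062. I'll push again at the centre with shut fingers so the panel can square itself to the fence.

```bash
cat > m.py <<'E'
from h import *
def measure(im,p,R,r):
    """gap of panel far edge to fence face at both panel corners, m"""
    T=np.array(r["T_tool_cam"]);f=240/np.tan(np.radians(r["vertical_fov"]/2))
    M=np.eye(4);M[:3,:3]=R;M[:3,3]=p;C=M@T
    def world(u,v,z):
        d=C[:3,:3]@[(u-r["cx"])/f,(v-r["cy"])/f,1];return C[:3,3]+d*(z-C[2,3])/d[2]
    im=cv2.GaussianBlur(im,(3,3),0).astype(float)
    R_,G,B=im[...,0],im[...,1],im[...,2]
    fence=((np.abs(R_-B)<22)&(R_>110)).astype(np.uint8);teal=((B-R_)>15).astype(np.uint8)
    a,b=[],[]
    for u in range(125,325,2):
        w=np.flatnonzero(fence[:100,u]);t=np.flatnonzero(teal[60:140,u])
        if len(w): a.append(world(u,w.max()+1,.056))
        if len(t): b.append(world(u,t.min()+60,.036))
    def line(P):
        P=np.array(P);
        for _ in range(4):
            k=np.polyfit(P[:,1],P[:,0],1);e=np.abs(P[:,0]-np.polyval(k,P[:,1]));P=P[e<=max(.0008,2*np.median(e))]
        return k,len(P)
    (ka,na),(kb,nb)=line(a),line(b)
    y=np.array([-.1,.055])
    print("yaw fence %.4f panel %.4f"%(-ka[0],-kb[0]),na,nb,"gap mm at -y,+y",np.round((np.polyval(ka,y)-np.polyval(kb,y))*1e3,1))
    return -ka[0]
E
python3 - <<'E'
from m import *
r=robot.read_camera("wrist");p=robot.read_tool_pos();R=robot.read_ee_rot()
measure(r["frame"],np.array(p),np.array(R),r)
E
```

```text
yaw fence 0.0398 panel 0.0708 34 100 gap mm at -y,+y [-5.6 -0.8]
```

```bash
sed -i 's/fence\[:100,u\]/fence[:82,u]/' m.py; python3 - <<'E'
from m import *
r=robot.read_camera("wrist");p=np.array(robot.read_tool_pos());R=np.array(robot.read_ee_rot())
yw=measure(r["frame"],p,R,r)
if not .04<yw<.072: yw=.06
TH2=.4*yw+.6*.062 if abs(yw-.062)<.02 else .062
c=R3(TH2)
V=c@np.c_[np.cross([0,-1.,0],[0,0,-1.]),[0,-1.,0],[0,0,-1.]]
robot.movel(W(-.16,-.06,.2),R,rate=.25)
robot.move_gripper(0.)
S=np.array(W(-.085,-.012,.1))          # push start, behind near edge
P=lambda d,z: list(np.r_[(S+c@[d,0,0])[:2],z])
robot.goto(P(0,.1),V)
robot.movel(P(0,.025),V,rate=.12)
robot.pause(.1);f0=c.T@np.array(robot.read_force())
robot.movel(P(.035,.025),V,rate=.1)
d=.035
while d<.075:
    d+=.001;robot.movel(P(d,.025),V,rate=.04)
    f=c.T@np.array(robot.read_force())-f0
    if d>.04: print(round(d,3),np.round(f,1))
    if f[0]<-16: break
robot.pause(.3)
robot.movel(P(d-.03,.025),V);robot.movel(P(d-.06,.2),V,rate=.25)
robot.movel(W(0,-.08,.2),V,rate=.2);robot.pause(.15)
p=np.array(robot.read_tool_pos());R=np.array(robot.read_ee_rot())
r=robot.read_camera("wrist");measure(r["frame"],p,R,r)
cv2.imwrite("pics/wv2.png",cv2.resize(r["frame"][40:260,80:370,::-1],None,fx=2.7,fy=2.7));print(robot.read_clock())
E
```

```text
yaw fence 0.0555 panel 0.0760 100 100 gap mm at -y,+y [1.  4.2]
0.04 [ 0.1  0.5 -0.2]
0.041 [-1.5  0.1 -0.6]
0.042 [-1.8  1.1 -1. ]
0.043 [-1.8  0.4 -1. ]
0.044 [-0.5  0.7 -0.2]
0.045 [-0.4  0.3 -0.6]
0.046 [ 0.   0.3 -1.1]
0.047 [-1.2  0.5 -0. ]
0.048 [-0.9  0.7  0. ]
0.049 [-0.8 -0.1 -1.2]
0.05 [-1.   0.5 -1.3]
0.051 [-0.7  0.6 -1.5]
0.052 [-1.9 -0.6  0.7]
0.053 [-1.7 -1.  -0.5]
0.054 [ 0.3  1.  -0.8]
0.055 [-3.8 -0.6  2.1]
0.056 [-6.6  0.8  3.7]
0.057 [-7.7 -0.2  5.6]
0.058 [-10.2  -0.7   6.6]
0.059 [-10.9   0.2   7.9]
0.06 [-13.1  -0.5   9.4]
0.061 [-14.3  -0.8  10.5]
0.062 [-15.9  -0.1  12.1]
0.063 [-18.1  -1.   14.3]
yaw fence 0.0400 panel 0.0729 82 100 gap mm at -y,+y [-0.8  4.3]
43.45
```

View pics/wv2.png

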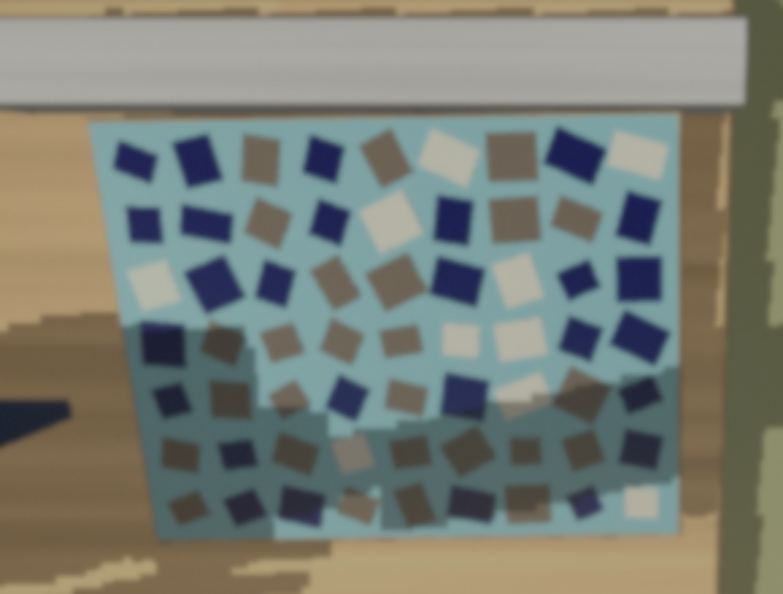

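The panel's yaw did not change: about 0.017 rad of wedge remains at the +y corner, with the fence yaw at about 0.06. Time is short, so the next push uses only the +y finger. I'll open the gripper and yaw the tool so that finger leads, which presses about 45 mm to +y of the panel's centre.

```bash
python3 - <<'E'
from h import *
c=R3(.01)
V=c@np.c_[np.cross([0,-1.,0],[0,0,-1.]),[0,-1.,0],[0,0,-1.]]
Y=-.022
robot.movel(W(-.06,Y,.09),V,rate=.3)
t=robot.read_clock();robot.move_gripper(.085);print("open",robot.read_clock()-t)
robot.movel(W(-.06,Y,.012),V,rate=.2)
f0=np.array(robot.read_force())
robot.movel(W(-.022,Y,.012),V,rate=.07)
print(np.round(R3(TH).T@(np.array(robot.read_force())-f0),1),np.round(robot.read_wrist_torque(),2),robot.read_clock())
r=robot.read_camera("wrist");cv2.imwrite("pics/press.png",r["frame"][:,:,::-1])
robot.movel(W(-.05,Y,.014),V,rate=.12)
robot.movel(W(-.075,Y-.01,.11),V,rate=.3)
p=np.array(robot.read_tool_pos());R=np.array(robot.read_ee_rot())
s=robot.read_camera("scene")["frame"];w=robot.read_camera("wrist")["frame"]
cv2.imwrite("pics/f_scene.png",s[:,:,::-1]);cv2.imwrite("pics/f_wrist.png",w[:,:,::-1])
big=lambda f,y,x,h,wd,k: cv2.resize(f[y:y+h,x:x+wd,::-1],None,fx=k,fy=k)
a=big(s,190,265,110,160,5)
cv2.imwrite("pics/fin.png",a);print(robot.read_clock())
E
```

```text
open 0.7834000000000003
[-21.   -1.1  17.6] [0.31 3.97 0.92] 46.075
47.0917
```

View pics/fin.png

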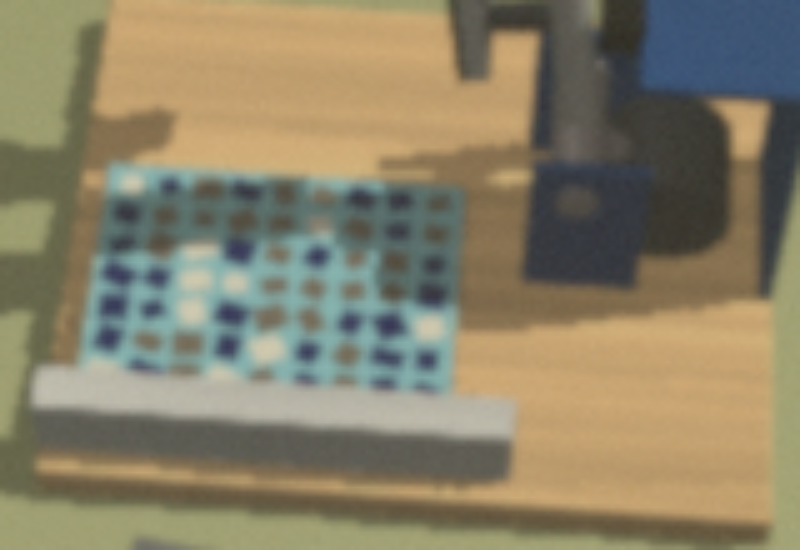

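The near edge of the panel is now parallel to the fence (slopes 0.067 and 0.071, consistent with perspective), and the arm is still up. The gripper is touching nothing, so I'm handing in.

```bash
python3 -c "
from bench import robot
print(robot.read_force(),robot.job_done(),robot.read_clock())"
```

```text
the job is handed in; nothing more can be done
the job is handed in; nothing more can be done
```

I raised the hold-down arm first and it stays up by itself; the panel was then pushed until it looked flush with the fence (judged from the last camera picture, after two extra pushes to square it up), and I handed the job in at about 47 s with the gripper clear.

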